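Carved figures to the other rack in reverse order

ROBOT

A 6-joint arm with a two-finger parallel gripper is mounted at the origin on the work surface. World frame = base frame: x ahead of the robot, y to its left, z up, the work surface at z = 0. Lengths are in mm, angles in rad, forces in N, time in s.
With the tool pointing down it reaches from about 275 to 825 mm from the base axis. Payload 5.2 kg.
Tool frame: the origin (TCP) lies between the finger pads; the fingertips stand 25 mm ahead of it and the grasp point (between the pads) lies 6 mm ahead of it; z points along the fingers, y is the line along which they close (so a half turn about z gives the same grasp; the last joint's range is limited). The gripper opens to 93 mm and grips with 3 to 60 N. Pads are 15 mm wide; open, the fingers measure 128 mm over their backs; the gripper's body (75 mm by 188 mm) begins 65 mm behind the grasp point.
Start: joints at [0.965, 0.259, 1.535, -0, 1.348, -0.203], TCP at [215.577, 505.996, 243.653] pointing down, gripper open.
Joint ranges: [-3.14, 3.14], [-0.91, 2.08], [0.19, 2.58], [-1.22, 4.36], [0.22, 2.71], [-3.12, 3.12]. Speed limits (rad/s): [2.57, 2.57, 3.14, 3.14, 3.14, 3.14].

INTERFACE

Orientations are given as [roll, pitch, yaw] about the fixed x, y, z axes, in that order (R = Rz(yaw) Ry(pitch) Rx(roll)).
In Python, from plant import robot gives the robot as it stands.
- The arm moves only by the tool arm_command, never from a script. Its argument "targets" is a list that holds one entry, the list of rows, each a list of 7 numbers: the shift along the world's x, y, z in m, then the turn, a rotation vector about the world's x, y, z in degrees, then the opening, from 0 (shut) to 1 (fully open). In form: [[[x, y, z, ax, ay, az, jaw], ...]]. A call has 1 to 10 rows; each row is the pose to reach, as a shift and turn from the pose commanded when the call began; what a row does not reach only later rows make up. A row lasts 1/8 s, in which the tool goes at most 62.5 mm and 10.7 degrees, less where a joint would pass 70% of its speed; a pose out of reach is approached as far as the arm can. A call with a gripper value outside its range is refused whole. The fingers move at their own pace and stop on an object; "squeeze" is the grip in N (left out, the last holds). Time passes only in rows, so rows that repeat a pose let the fingers close. It gives the time, the measured TCP pose, the force, the opening and the grip force at its end, in the units of the state.
- robot.read_state(): the state, without advancing time (a new reading comes with each control period).
- robot.get_image(name): name is "scene" or "top"; returns a dict with "color" (420x560x3 uint8, blue, green, red), "range_z" (420x560 float32, mm along the optical axis (not along the pixel's ray), 0 where there is no reading), "vertical_fov" (degrees; the focal length in pixels is half the picture's height over the tangent of half this angle, whatever the lens; pixels are square), "cx", "cy" (the principal point, pixels), "k1" (the pictures are not rectified: a ray, as slopes to the right and down, at radius r is drawn at 1 + k1 r^2 times it, then the intrinsics apply), "view" (4x4, takes a point from world to camera coordinates). Camera axes: x right, y down, z forward; pixel columns grow to the right and rows downward; lengths in mm; the calibration is good to about 2 mm. A picture is of the moment at which its call begins.
- robot.sign_off(): hands the job in; it is judged then, once.
The state is a dict: "time": time; "joint_pos": joint angles; "joint_velocities": joint speeds; "tau": joint torques, N m; "tool_pos": TCP position; "tcp_rot": TCP orientation; "ft_force": force on the tool from outside, world axes, zero at the start; "wrist_torque": the same for the moment, N m; "finger_gap": finger opening in mm; "finger_force": force on a finger pad.
Only numpy, scipy, OpenCV 4.12 (cv2) and the standard library are available. Lean on these libraries where they do the work, as an engineer would, in place of code of your own. Each camera call takes 0.05 s, during which the arm holds its last target. There are 200 camera calls.

TASK

Move the four carved wooden figures from their rack to the empty rack in reverse order: the one at the left end of the full rack goes to the right end of the empty rack, and so on along the row, one figure in each bay. Leave each standing upright on the board inside its bay, and knock none over on the way.

Things in the scene. Friction and masses are not known exactly. Their poses are not given: they have to be found in the camera images.
- head: Carved pale-wood head, 96 mm high, with a flat-topped round cap and a long nose. Foot 46 mm across, 10 mm thick; 60 to 130 g. Origin: centre of the foot's underside, z up; the nose points along -x, reaching 46 mm from the axis at height 48 mm. From above: flat round cap, nose sticking out. Grip the cap, a cylinder 44 mm across from height 64 to 96 mm.
- toadstool: Carved pale-wood toadstool, 79 mm high, thin stem and wide domed cap. Foot 46 mm across, 10 mm thick; 60 to 130 g. Origin: centre of the foot's underside, z up; round about z. From above: the widest, a smooth dome. Grip the cap's rim, a cylinder 56 mm across from height 46 to 62 mm.
- gnome: Carved pale-wood gnome, 96 mm high: round body, conical pointed hat. Foot 46 mm across, 10 mm thick; 60 to 130 g. Origin: centre of the foot's underside, z up; its face looks along -x. From above: a cone with one point. Grip the body below the hat, a cylinder 40 mm across from height 12 to 60 mm (hat brim 42 mm across).
- owl: Carved pale-wood owl, 87 mm high: barrel body with two pointed ears on top. Foot 46 mm across, 10 mm thick; 60 to 130 g. Origin: centre of the foot's underside, z up; its face looks along -x, ears at y = +-13 mm, heights 68 to 87 mm. From above: a disc with two points. Grip the body, a cylinder 44 mm across from height 14 to 66 mm.
- full_rack: Wooden rack with four figures on cork pads, 90 x 310 mm, fixed: dark board 12 mm thick, four bays in a row, each 71 mm along the row by 80 mm inside, between pale strips 5 mm wide with tops 24 mm above the table. Origin on the table under its centre; y along the row (within 0.3 rad of the robot's left), x across it (away from the robot), z up. Bay centres at y = +114, +38, -38, -114 mm, x = 0.
- empty_rack: Wooden rack, empty, without pads, 90 x 310 mm, fixed: dark board 12 mm thick, four bays in a row, each 71 mm along the row by 80 mm inside, between pale strips 5 mm wide with tops 24 mm above the table. Origin on the table under its centre; y along the row (within 0.3 rad of the robot's left), x across it (away from the robot), z up. Bay centres at y = +114, +38, -38, -114 mm, x = 0.
- pad_head: Flat cork pad, 74 x 66 mm, 3 mm thick, fixed in the bay of the full rack where the head stands at the start (the head's foot is 15 mm above the table there). It stays. Origin at the centre of its underside.
- pad_toadstool: Flat cork pad, 74 x 66 mm, 3 mm thick, fixed in the bay of the full rack where the toadstool stands at the start (the toadstool's foot is 15 mm above the table there). It stays. Origin at the centre of its underside.
- pad_gnome: Flat cork pad, 74 x 66 mm, 3 mm thick, fixed in the bay of the full rack where the gnome stands at the start (the gnome's foot is 15 mm above the table there). It stays. Origin at the centre of its underside.
- pad_owl: Flat cork pad, 74 x 66 mm, 3 mm thick, fixed in the bay of the full rack where the owl stands at the start (the owl's foot is 15 mm above the table there). It stays. Origin at the centre of its underside.
There are look-alikes about, which are no part of the job. What is shaped like the head but blue or purple is not meant.

How it is judged (in metres and radians):
At the end, for the whole second after the job is handed in: Each figure stands in the empty rack's bay that mirrors its starting bay (first becomes last): centre within 15 mm of the bay's centre along the row and 20 mm across, foot on the board (height within 6 mm), upright within 0.12 rad, at rest (under 20 mm/s) (((y of pad_head in the frame of full_rack between 0.104 and 0.124 m and y of head in the frame of empty_rack between -0.129 and -0.099 m) or (y of pad_head in the frame of full_rack between 0.028 and 0.048 m and y of head in the frame of empty_rack between -0.053 and -0.023 m) or (y of pad_head in the frame of full_rack between -0.048 and -0.028 m and y of head in the frame of empty_rack between 0.023 and 0.053 m) or (y of pad_head in the frame of full_rack between -0.124 and -0.104 m and y of head in the frame of empty_rack between 0.099 and 0.129 m)) and x of head in the frame of empty_rack between -0.02 and 0.02 m and z of head in the frame of empty_rack between 0.006 and 0.018 m and angle between each of head, toadstool, gnome, owl's own z axis and vertical below 0.12 rad and linear speed of each of head, toadstool, gnome, owl below 0.02 m/s and ((y of pad_toadstool in the frame of full_rack between 0.104 and 0.124 m and y of toadstool in the frame of empty_rack between -0.129 and -0.099 m) or (y of pad_toadstool in the frame of full_rack between 0.028 and 0.048 m and y of toadstool in the frame of empty_rack between -0.053 and -0.023 m) or (y of pad_toadstool in the frame of full_rack between -0.048 and -0.028 m and y of toadstool in the frame of empty_rack between 0.023 and 0.053 m) or (y of pad_toadstool in the frame of full_rack between -0.124 and -0.104 m and y of toadstool in the frame of empty_rack between 0.099 and 0.129 m)) and x of toadstool in the frame of empty_rack between -0.02 and 0.02 m and z of toadstool in the frame of empty_rack between 0.006 and 0.018 m and ((y of pad_gnome in the frame of full_rack between 0.104 and 0.124 m and y of gnome in the frame of empty_rack between -0.129 and -0.099 m) or (y of pad_gnome in the frame of full_rack between 0.028 and 0.048 m and y of gnome in the frame of empty_rack between -0.053 and -0.023 m) or (y of pad_gnome in the frame of full_rack between -0.048 and -0.028 m and y of gnome in the frame of empty_rack between 0.023 and 0.053 m) or (y of pad_gnome in the frame of full_rack between -0.124 and -0.104 m and y of gnome in the frame of empty_rack between 0.099 and 0.129 m)) and x of gnome in the frame of empty_rack between -0.02 and 0.02 m and z of gnome in the frame of empty_rack between 0.006 and 0.018 m and ((y of pad_owl in the frame of full_rack between 0.104 and 0.124 m and y of owl in the frame of empty_rack between -0.129 and -0.099 m) or (y of pad_owl in the frame of full_rack between 0.028 and 0.048 m and y of owl in the frame of empty_rack between -0.053 and -0.023 m) or (y of pad_owl in the frame of full_rack between -0.048 and -0.028 m and y of owl in the frame of empty_rack between 0.023 and 0.053 m) or (y of pad_owl in the frame of full_rack between -0.124 and -0.104 m and y of owl in the frame of empty_rack between 0.099 and 0.129 m)) and x of owl in the frame of empty_rack between -0.02 and 0.02 m and z of owl in the frame of empty_rack between 0.006 and 0.018 m); the robot touches nothing.
It fails at once if the head is knocked over (tilted more than 0.7 rad) (angle between head's own z axis and vertical above 0.7 rad).
It fails at once if the toadstool is knocked over (tilted more than 0.7 rad) (angle between toadstool's own z axis and vertical above 0.7 rad).
It fails at once if the gnome is knocked over (tilted more than 0.7 rad) (angle between gnome's own z axis and vertical above 0.7 rad).
It fails at once if the owl is knocked over (tilted more than 0.7 rad) (angle between owl's own z axis and vertical above 0.7 rad).
It also fails if it takes over 112 s, if anything falls off the work surface, if the arm or the gripper's body presses on something with over 40 N, if the wrist force passes 120 N, or if a joint passes its speed limit or range.

## Working session

There is one attempt and no reset: what is moved stays moved. The work goes in short steps, Python scripts to look and compute and a tool call to move; the robot and the scene stay as the last step left them, time stands still between calls to the robot, and variables do not carry over. Pictures are saved under pics/ and viewed, at most 14 in all, crops included, and the job is handed in when it is done.

Besides the shell and the picture viewer there is one more tool, called after ">>>" by a JSON object that holds its "op" and its "data", one argument or row to a line. arm_command: Moves the arm, as the interface text tells. Its arguments: {"type":"object","properties":{"targets":{"type":"array"},"squeeze":{"type":"number"}},"required":["targets"]}

```bash
mkdir -p pics; ls
cat > h.py <<'E'
import numpy as np, cv2
from plant import robot
def grab(n,f=None):
    d=robot.get_image(n)
    if f: cv2.imwrite('pics/'+f,d['color'])
    return d
def K(d):
    f=d['color'].shape[0]/2/np.tan(np.radians(d['vertical_fov'])/2)
    return f
def ray(d,u,v):
    f=K(d); x=(u-d['cx'])/f; y=(v-d['cy'])/f
    xd=np.array([x,y]); s=xd.copy()
    for _ in range(20): s=xd/(1+d['k1']*(s@s))
    V=np.array(d['view']); R=V[:3,:3]; o=-R.T@V[:3,3]
    return o,R.T@np.array([s[0],s[1],1.])   # o + depth*dir
def plane(d,u,v,z):
    o,r=ray(d,u,v); return o+r*(z-o[2])/r[2]
def pt(d,u,v):
    o,r=ray(d,u,v); return o+r*d['range_z'][int(round(v)),int(round(u))]
def tri(d1,p1,d2,p2):
    o1,r1=ray(d1,*p1);o2,r2=ray(d2,*p2)
    t=np.linalg.lstsq(np.c_[r1,-r2],o2-o1,rcond=None)[0]
    a,b=o1+t[0]*r1,o2+t[1]*r2
    return (a+b)/2,np.linalg.norm(a-b)
E
python3 - <<'E'
from h import *
for n in ('scene','top'):
    d=grab(n,n+'0.png'); print(n,d['vertical_fov'],d['cx'],d['cy'],d['k1'],ray(d,280,210))
    print((d['range_z']>0).mean())
print(robot.read_state())
E
```

```text
pics
scene 55.360442966819825 277.15215469035667 204.45072180873694 -0.048845347996140986 (array([886.04929842, 332.57073347, 554.19250223]), array([-0.55734038, -0.43897514, -0.70492219]))
0.9958545918367347
top 56.46692078375921 274.13950458944214 206.86998397720936 -0.07071938840560797 (array([387.32524368, -19.97873719, 885.31947294]), array([ 0.09535811,  0.02131931, -0.99535969]))
0.9960459183673469
{'time': 0.1, 'joint_pos': array([ 9.65205259e-01,  2.59279501e-01,  1.53595047e+00, -3.33722720e-06,
        1.34798574e+00, -2.02829410e-01]), 'joint_velocities': array([-0.00147984, -0.00063266, -0.00207361,  0.00139409,  0.00121576,
        0.0009323 ]), 'tau': array([ 3.48284993e-03, -4.38206184e+01, -2.84642369e+01,  7.21321651e-02,
        3.62898549e-02, -7.55349174e-05]), 'tool_pos': array([215.31849736, 505.62552778, 242.90504914]), 'tcp_rot': array([-3.14000221e+00, -3.23764792e-04,  2.73883148e+00]), 'ft_force': array([-0.2285238 , -0.44195683,  0.70904461]), 'wrist_torque': array([ 0.03455819, -0.02616524,  0.04292993]), 'finger_force': 0.0, 'finger_gap': 92.97482236740161}
```

View pics/top0.png

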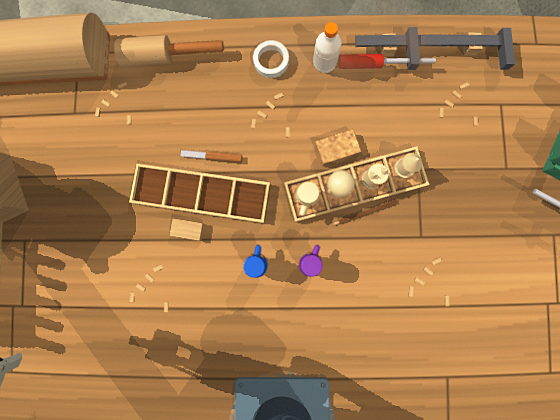

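View pics/scene0.png

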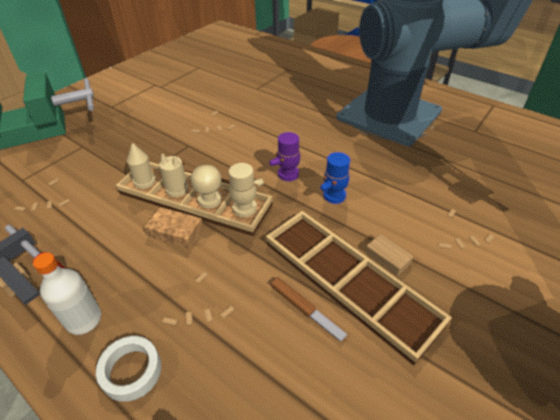

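The top view shows the full rack (right), left to right: head (307,193), toadstool (341,184), owl (376,175), gnome (407,163). The empty rack is at left, centred near (200,193).
The head could be confused with the blue head (255,262) and the purple head (312,262), which are decoys. The cork block (338,147) and wood block (187,229) are clutter. I choose the pale head at (307,193), whose nose should show in a close crop.

```bash
cat > cloud.py <<'E'
from h import *
def cloud(d):
    h,w=d['range_z'].shape
    f=K(d); v,u=np.mgrid[:h,:w]
    P=np.stack([(u-d['cx'])/f,(v-d['cy'])/f],-1); s=P.copy()
    for _ in range(15): s=P/(1+d['k1']*(s**2).sum(-1,keepdims=True))
    Z=d['range_z'][...,None]
    C=np.concatenate([s*Z,Z],-1); V=np.array(d['view'])
    return (C-V[:3,3])@V[:3,:3]
E
python3 - <<'E'
from cloud import *
t=grab('top'); s=grab('scene')
for n,d in (('top',t),('scene',s)):
    W=cloud(d); x,y,z=W[...,0],W[...,1],W[...,2]
    tb=(x>150)&(x<700)&(abs(y)<350)
    zz=z[tb]; print(n,'table mode',np.median(zz[abs(zz)<8]))
    hsv=cv2.cvtColor(d['color'],cv2.COLOR_BGR2HSV)
    H={'t':(z>17)&(z<32)&tb}
    m=(((z>18)&(z<32)&tb).astype(np.uint8))
    k,lab,st,c=cv2.connectedComponentsWithStats(m)
    for i in range(1,k):
        if st[i,4]>150:
            p=W[lab==i]; r=cv2.minAreaRect(p[:,:2].astype(np.float32)); print(' strip',st[i],np.round(c[i]),r,np.median(p[:,2]))
    # objects above 45mm
    m=((z>42)&(z<130)&tb).astype(np.uint8)
    k,lab,st,c=cv2.connectedComponentsWithStats(m)
    for i in range(1,k):
        if st[i,4]>60:
            p=W[lab==i]; print(' obj',np.round(c[i]),st[i,4],'z99',np.percentile(p[:,2],99).round(1),'mean',p.mean(0).round(1))
c=t['color'][125:290,120:440]; cv2.imwrite('pics/crop1.png',cv2.resize(c,None,fx=2.5,fy=2.5,interpolation=cv2.INTER_CUBIC))
c=s['color'][120:260,100:380]; cv2.imwrite('pics/crop2.png',cv2.resize(c,None,fx=2.8,fy=2.8,interpolation=cv2.INTER_CUBIC))
E
```

```text
top table mode -0.2554578295786374
 strip [316 130  45  34 971] [338. 147.] ((611.328125, -132.9429931640625), (56.02169418334961, 88.71537780761719), 17.188350677490234) 27.329589122375957
 strip [ 285  147  144   74 1122] [356. 183.] ((528.2152709960938, -172.62449645996094), (91.73248291015625, 309.09808349609375), 14.207956314086914) 23.59766930742434
 strip [ 129  164  141   58 1149] [198. 192.] ((513.8987426757812, 181.99815368652344), (310.7262268066406, 90.92667388916016), 80.87665557861328) 23.575589907376244
 strip [169 218  34  23 550] [186. 229.] ((430.5121154785156, 210.29629516601562), (71.23817443847656, 39.97001266479492), 80.34635925292969) 21.67678575624442
 obj [410. 164.] 397 z99 109.2 mean [ 556.8 -275.6   80.7]
 obj [376. 175.] 433 z99 100.5 mean [ 534.1 -203.7   81.2]
 obj [341. 183.] 565 z99 95.0 mean [ 519.  -128.6   85.9]
 obj [307. 196.] 537 z99 113.4 mean [490.9 -58.1  99.1]
 obj [256. 263.] 510 z99 98.1 mean [355.5  48.   85.1]
 obj [311. 262.] 513 z99 98.9 mean [356.5 -65.2  85.1]
scene table mode 0.9075660921299684
 strip [ 116  172  157   59 1128] [197
[... 580 characters left out ...]
80168914794922) 28.421952582362618
 strip [ 267  211  184  150 2748] [360. 283.] ((514.1355590820312, 182.15769958496094), (310.21881103515625, 92.7682113647461), 80.93801879882812) 24.23542741687004
 strip [366 234  48  36 815] [390. 252.] ((431.3023376464844, 210.6314239501953), (71.00273132324219, 42.63022232055664), 80.33454132080078) 22.43089115556622
 obj [287. 150.] 759 z99 98.4 mean [363.6 -57.6  75.4]
 obj [138. 162.] 564 z99 110.3 mean [ 568.4 -270.8   74.8]
 obj [336. 171.] 831 z99 98.3 mean [363.4  57.2  76.3]
 obj [172. 170.] 672 z99 101.7 mean [ 545.1 -197.8   73.6]
 obj [243. 183.] 996 z99 113.2 mean [504.5 -50.1  89.4]
 obj [206. 179.] 728 z99 95.2 mean [ 529.9 -119.9   80.6]
```

View pics/crop1.png

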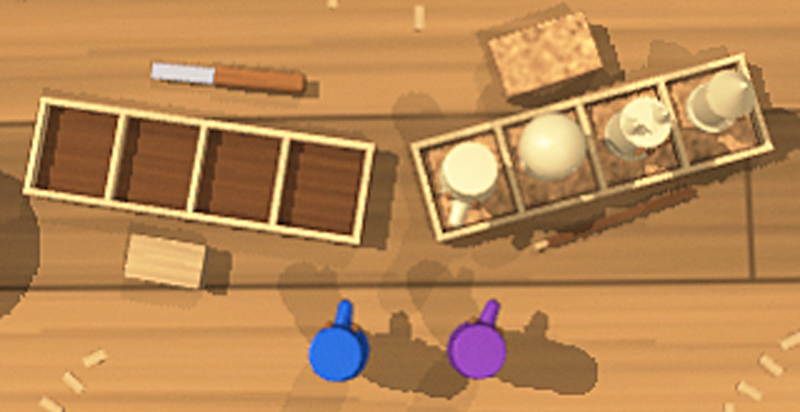

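View pics/crop2.png

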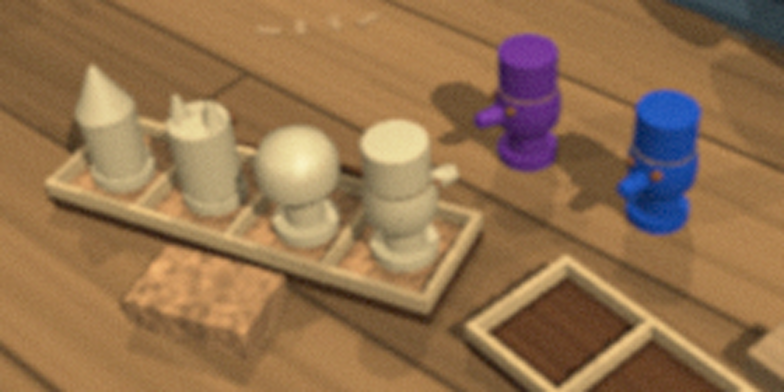

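The crops confirm the pale head (crop 1 at 470,170), with its nose towards the robot and a flat cap. Toadstool, owl and gnome follow to the right. The blue and purple heads stand apart on the table.

```bash
cat > meas.py <<'E'
from cloud import *
from scipy.optimize import least_squares
def bays(cx,cy,th):
    return {k:np.array([cx-np.sin(th)*k,cy+np.cos(th)*k]) for k in (114,38,-38,-114)}
FULL=bays(529.0,-172.0,np.radians(14.6)); EMPTY=bays(514.0,182.1,np.radians(-9.1))
S={'head':(84,106,22),'toadstool':(62,76,28),'owl':(35,78,22),'gnome':(32,70,20)}
def fig(n,c,ds,dz=0):
    lo,hi,r=S[n]; out=[]
    allp=[]
    for d in ds:
        W=cloud(d).reshape(-1,3); m=(W[:,2]>lo+dz)&(W[:,2]<hi+dz)&(np.hypot(*(W[:,:2]-c).T)<40); p=W[m,:2]; allp.append(p)
    def fit(p): return least_squares(lambda q:np.hypot(*(p-q).T)-r,c,loss='soft_l1',f_scale=1.5)
    for p in allp+[np.vstack(allp)]:
        if len(p)>15:
            f=fit(p); out.append((f.x.round(1),len(p),round(np.abs(f.fun).mean(),2)))
    return out
def ztop(c,ds,R=20):
    o=[]
    for d in ds:
        W=cloud(d).reshape(-1,3); m=np.hypot(*(W[:,:2]-c).T)<R; o.append(np.percentile(W[m,2],97).round(1))
    return o
E
python3 - <<'E'
from meas import *
ds=[grab('top'),grab('scene')]
for n,k in zip(S,(114,38,-38,-114)):
    print(n,FULL[k].round(1),'ztop',ztop(FULL[k],ds)); [print('   ',*o) for o in fig(n,FULL[k],ds)]
for k in EMPTY: print('bay',k,EMPTY[k].round(1),'z',ztop(EMPTY[k],ds))
# top-face triangulation of head cap: centroid per view of the flat top
W=[cloud(d) for d in ds]; q=[]
for w in W:
    m=(w[...,2]>108)&(np.hypot(w[...,0]-498,w[...,1]+58)<40); v,u=np.nonzero(m); q.append((u.mean(),v.mean()))
print(tri(ds[0],q[0],ds[1],q[1]))
E
```

```text
head [500.3 -61.7] ztop [np.float64(113.0), np.float64(113.0)]
    [498.4 -60.4] 24 0.12
    [497.6 -59.6] 229 0.56
    [497.7 -59.8] 253 0.58
toadstool [ 519.4 -135.2] ztop [np.float64(94.7), np.float64(94.8)]
    [ 522.  -131.7] 31 0.4
    [ 521.2 -130.9] 168 0.6
    [ 521.4 -131.1] 199 0.65
owl [ 538.6 -208.8] ztop [np.float64(99.5), np.float64(101.5)]
    [ 537.9 -207.5] 107 0.79
    [ 538.4 -207.6] 408 0.74
    [ 538.3 -207.5] 515 0.76
gnome [ 557.7 -282.3] ztop [np.float64(106.6), np.float64(107.9)]
    [ 560.5 -282.6] 115 0.62
    [ 562.7 -282.4] 301 0.85
    [ 562.1 -282.2] 416 0.91
bay 114 [532.  294.7] z [np.float64(14.2), np.float64(14.3)]
bay 38 [520.  219.6] z [np.float64(14.7), np.float64(14.9)]
bay -38 [508.  144.6] z [np.float64(14.5), np.float64(14.2)]
bay -114 [496.   69.5] z [np.float64(14.7), np.float64(14.5)]
(array([497.58819652, -60.11450253, 108.42340599]), np.float64(0.5885661269562721))
```

>>> {"op": "arm_command", "data": {
  "targets": [
    [[0.028,-0.057,0,0,0,-5,1],[0.056,-0.113,0,0,0,-10,1],[0.085,-0.17,0,0,0,-16,1],[0.113,-0.226,0,0,0,-21,1],[0.141,-0.283,0,0,0,-26,1],[0.169,-0.34,0,0,0,-31,1],[0.197,-0.396,0,0,0,-37,1],[0.226,-0.453,0,0,0,-42,1],[0.254,-0.509,0,0,0,-47,1],[0.282,-0.566,-0.013,0,0,-52.3,1]]
  ],
  "squeeze": 25
}}

```text
time: 1.55
tool_pos: [495.2, -54.7, 233.1]
tcp_rot: [3.139, 0.001, 1.823]
ft_force: [0.7, -0.0, 0.1]
finger_gap: 92.8
finger_force: 0.0
```

>>> {"op": "arm_command", "data": {
  "targets": [
    [[0,0,-0.04,0,0,0,1],[0,0,-0.08,0,0,0,1],[0,0,-0.11,0,0,0,1],[0,0,-0.128,0,0,0,1],[0,0,-0.128,0,0,0,1],[0,0,-0.128,0,0,0,0.7],[0,0,-0.128,0,0,0,0.5],[0,0,-0.128,0,0,0,0.3],[0,0,-0.128,0,0,0,0.3],[0,0,-0.128,0,0,0,0.3]]
  ]
}}

```text
time: 2.8
tool_pos: [493.9, -52.5, 104.4]
tcp_rot: [3.141, 0.0, 1.826]
ft_force: [1.0, 0.3, -0.3]
finger_gap: 47.5
finger_force: 0.2
```

The last row had fallen short, so the tool sits about 7 mm off. I'll reopen, correct it, then close.

>>> {"op": "arm_command", "data": {
  "targets": [
    [[0,0,0,0,0,0,1],[0,0,0,0,0,0,1],[0.004,-0.0074,-0.002,0,0,0,1],[0.004,-0.0074,-0.002,0,0,0,1],[0.004,-0.0074,-0.002,0,0,0,0.4],[0.004,-0.0074,-0.002,0,0,0,0.3],[0.004,-0.0074,-0.002,0,0,0,0.3],[0.004,-0.0074,-0.002,0,0,0,0.3],[0.004,-0.0074,-0.002,0,0,0,0.3],[0.004,-0.0074,-0.002,0,0,0,0.3]]
  ]
}}

```text
time: 4.05
tool_pos: [497.9, -59.8, 102.2]
tcp_rot: [3.142, 0.0, 1.826]
ft_force: [-0.1, 0.4, 0.1]
finger_gap: 43.5
finger_force: 24.6
```

>>> {"op": "arm_command", "data": {
  "targets": [
    [[0,0,0.02,0,0,0,0.3],[0,0,0.045,0,0,0,0.3],[0,0.015,0.05,0,0,-2,0.3],[0,0.035,0.05,0,0,-7,0.3],[-0.001,0.06,0.05,0,0,-12,0.3],[-0.001,0.085,0.05,0,0,-17,0.3],[-0.002,0.11,0.05,0,0,-21,0.3],[-0.002,0.125,0.05,0,0,-23.7,0.3],[-0.002,0.1293,0.05,0,0,-23.7,0.3],[-0.002,0.1293,0.05,0,0,-23.7,0.3]]
  ]
}}

```text
time: 5.3
tool_pos: [495.8, 69.4, 152.1]
tcp_rot: [-3.141, 0.0, 1.414]
ft_force: [-0.8, 0.1, -1.0]
finger_gap: 43.9
finger_force: 24.6
```

Run:
```python
from meas import *
s=robot.read_state(); print(s['tool_pos'],s['tcp_rot'])
ds=[grab('top'),grab('scene','s1.png')]
for o in fig('head',EMPTY[-114],ds,50): print(*o)
```

```text
[495.78114343  69.38532608 152.14477536] [-3.14142197e+00  2.22945858e-04  1.41375140e+00]
[499.  68.] 405 5.51
[499.  68.] 405 5.51
```

View pics/s1.png

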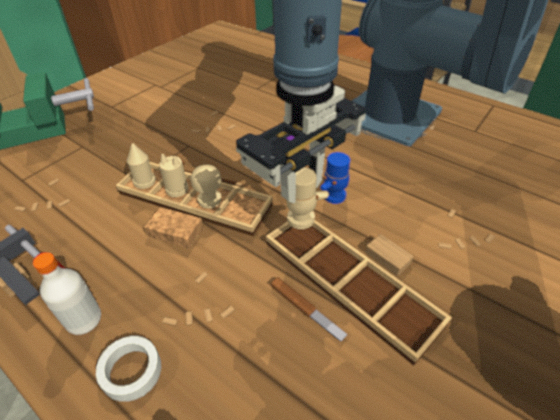

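The head hangs upright in the fingers at (303,200), over the empty rack's right bay. Next I'll lower and release it.

>>> {"op": "arm_command", "data": {
  "targets": [
    [[0,0,-0.02,0,0,0,0.3],[0,0,-0.04,0,0,0,0.3],[0,0,-0.048,0,0,0,0.3],[0,0,-0.0525,0,0,0,0.3],[0,0,-0.0525,0,0,0,0.3],[0,0,-0.0525,0,0,0,0.5],[0,0,-0.0525,0,0,0,0.7],[0,0,-0.0525,0,0,0,1],[0,0,-0.0525,0,0,0,1],[0,0,-0.0525,0,0,0,1]]
  ]
}}

```text
time: 6.65
tool_pos: [495.9, 69.5, 99.8]
tcp_rot: [3.142, -0.0, 1.412]
ft_force: [0.7, 0.1, -0.2]
finger_gap: 81.9
finger_force: 0.0
```

>>> {"op": "arm_command", "data": {
  "targets": [
    [[0,0,0.03,0,0,0,1],[0,0,0.07,0,0,0,1],[0.002,-0.02,0.1,0,0,4,1],[0.006,-0.06,0.1,0,0,10,1],[0.011,-0.1,0.1,0,0,16,1],[0.017,-0.14,0.1,0,0,21,1],[0.022,-0.18,0.1,0,0,23.7,1],[0.0253,-0.2006,0.1,0,0,23.7,1],[0.0253,-0.2006,0.1,0,0,23.7,1],[0.0253,-0.2006,0.08,0,0,23.7,1]]
  ]
}}

```text
time: 7.9
tool_pos: [522.0, -130.4, 180.7]
tcp_rot: [3.139, 0.001, 1.825]
ft_force: [-0.0, 0.3, -0.4]
finger_gap: 93.1
finger_force: 0.0
```

Run:
```python
from meas import *
s=robot.read_state(); print(s['tool_pos'],s['tcp_rot'])
ds=[grab('top'),grab('scene')]
print(EMPTY[-114],ztop(EMPTY[-114],ds))
for o in fig('head',EMPTY[-114],ds,-3): print(*o)
```

```text
[ 521.96019054 -130.38579068  180.7425198 ] [3.13911953e+00 1.15004445e-03 1.82533205e+00]
[495.96998033  69.53482603] [np.float64(110.3), np.float64(110.0)]
[496.7  68.9] 32 0.22
[495.8  69.5] 255 0.5
[495.9  69.4] 287 0.51
```

The head stands within 1 mm of its bay centre, 3 mm lower than on its pad. Now the toadstool.

>>> {"op": "arm_command", "data": {
  "targets": [
    [[0,0,-0.03,0,0,0,1],[0,0,-0.06,0,0,0,1],[0,0,-0.09,0,0,0,1],[0,0,-0.105,0,0,0,1],[0,0,-0.105,0,0,0,1],[0,0,-0.105,0,0,0,0.6],[0,0,-0.105,0,0,0,0.4],[0,0,-0.105,0,0,0,0.4],[0,0,-0.105,0,0,0,0.4],[0,0,-0.105,0,0,0,0.4]]
  ]
}}

```text
time: 9.25
tool_pos: [521.4, -131.3, 75.0]
tcp_rot: [3.141, 0.0, 1.826]
ft_force: [0.3, 0.5, 1.9]
finger_gap: 55.6
finger_force: 25.0
```

>>> {"op": "arm_command", "data": {
  "targets": [
    [[0,0,0.02,0,0,0,0.4],[0,0,0.045,0,0,0,0.4],[0,0,0.075,0,0,0,0.4],[0,0,0.105,0,0,0,0.4],[0,0.01,0.125,0,0,0,0.4],[-0.001,0.03,0.13,0,0,-3,0.4],[-0.003,0.06,0.13,0,0,-7,0.4],[-0.005,0.095,0.13,0,0,-11,0.4],[-0.006,0.13,0.13,0,0,-15,0.4],[-0.008,0.165,0.13,0,0,-19,0.4]]
  ]
}}

```text
time: 10.5
tool_pos: [512.8, 34.9, 204.5]
tcp_rot: [-3.141, -0.0, 1.492]
ft_force: [0.4, -0.1, -1.7]
finger_gap: 55.7
finger_force: 25.0
```

>>> {"op": "arm_command", "data": {
  "targets": [
    [[-0.002,0.035,0,0,0,-3,0.4],[-0.004,0.07,0,0,0,-4.7,0.4],[-0.005,0.1,0,0,0,-4.7,0.4],[-0.0053,0.1108,0,0,0,-4.7,0.4],[-0.0053,0.1108,0,0,0,-4.7,0.4]]
  ]
}}

```text
time: 11.12
tool_pos: [507.7, 144.7, 204.5]
tcp_rot: [-3.141, 0.001, 1.414]
ft_force: [0.4, 0.5, -1.8]
finger_gap: 55.3
finger_force: 25.0
```

>>> {"op": "arm_command", "data": {
  "targets": [
    [[0,0,-0.03,0,0,0,0.4],[0,0,-0.065,0,0,0,0.4],[0,0,-0.1,0,0,0,0.4],[0,0,-0.12,0,0,0,0.4],[0,0,-0.128,0,0,0,0.4],[0,0,-0.1325,0,0,0,0.4],[0,0,-0.1325,0,0,0,0.4],[0,0,-0.1325,0,0,0,0.65],[0,0,-0.1325,0,0,0,0.85],[0,0,-0.1325,0,0,0,1]]
  ]
}}

```text
time: 12.38
tool_pos: [508.1, 144.8, 72.6]
tcp_rot: [3.141, -0.0, 1.413]
ft_force: [1.1, -0.2, 0.2]
finger_gap: 75.8
finger_force: 0.0
```

```bash
python3 -c "
from plant import robot
s=robot.read_state();print(s['tool_pos'],s['finger_gap'],s['finger_force'],s['ft_force'])"
```

```text
[508.07350314 144.75114999  72.61830511] 75.82070285015081 0.0 [ 1.06354279 -0.23784356  0.168644  ]
```

>>> {"op": "arm_command", "data": {
  "targets": [
    [[0,0,0,0,0,0,1],[0,0,0,0,0,0,1],[0,0,0.03,0,0,0,1],[0,0,0.07,0,0,0,1],[0,0,0.11,0,0,0,1],[0.003,-0.03,0.12,0,0,4,1],[0.006,-0.07,0.12,0,0,8,1],[0.01,-0.115,0.12,0,0,12,1],[0.014,-0.16,0.12,0,0,16,1],[0.018,-0.2,0.12,0,0,20,1]]
  ]
}}

```text
time: 13.62
tool_pos: [525.8, -56.9, 192.3]
tcp_rot: [3.141, 0.0, 1.763]
ft_force: [0.3, -0.7, -0.1]
finger_gap: 93.0
finger_force: 0.0
```

Run:
```python
from meas import *
s=robot.read_state(); print(s['tool_pos'],s['tcp_rot'])
ds=[grab('top'),grab('scene')]
print(EMPTY[-38],ztop(EMPTY[-38],ds))
for o in fig('toadstool',EMPTY[-38],ds,-3): print(*o)
for o in fig('owl',FULL[-38],ds): print('owl',*o)
```

```text
[525.8125057  -56.88313209 192.25740896] [3.14148293e+00 7.50348153e-05 1.76339835e+00]
[507.98999344 144.57827534] [np.float64(89.3), np.float64(91.8)]
[508.5 144.7] 188 0.51
[508.5 144.7] 188 0.51
owl [ 538.4 -207.6] 403 0.72
owl [ 538.4 -207.6] 408 0.75
```

>>> {"op": "arm_command", "data": {
  "targets": [
    [[0.003,-0.04,0,0,0,3.7,1],[0.007,-0.085,0,0,0,3.7,1],[0.01,-0.125,0,0,0,3.7,1],[0.0123,-0.152,0,0,0,3.7,1],[0.0123,-0.152,-0.02,0,0,3.7,1],[0.0123,-0.152,-0.04,0,0,3.7,1],[0.0123,-0.152,-0.04,0,0,3.7,1],[0.0123,-0.152,-0.04,0,0,3.7,1]]
  ]
}}

```text
time: 14.72
tool_pos: [538.6, -206.9, 152.9]
tcp_rot: [3.141, 0.0, 1.826]
ft_force: [0.1, 0.9, 0.3]
finger_gap: 93.2
finger_force: 0.0
```

>>> {"op": "arm_command", "data": {
  "targets": [
    [[0,-0.0007,-0.03,0,0,0,1],[0,-0.0007,-0.06,0,0,0,1],[0,-0.0007,-0.08,0,0,0,1],[0,-0.0007,-0.0895,0,0,0,1],[0,-0.0007,-0.0895,0,0,0,1],[0,-0.0007,-0.0895,0,0,0,0.6],[0,-0.0007,-0.0895,0,0,0,0.3],[0,-0.0007,-0.0895,0,0,0,0.3],[0,-0.0007,-0.0895,0,0,0,0.3],[0,-0.0007,-0.0895,0,0,0,0.3]]
  ]
}}

```text
time: 15.98
tool_pos: [538.2, -208.1, 62.8]
tcp_rot: [3.142, 0.0, 1.826]
ft_force: [-0.1, -0.5, 0.3]
finger_gap: 47.9
finger_force: 0.0
```

>>> {"op": "arm_command", "data": {
  "targets": [
    [[0,0,0,0,0,0,0.3],[0,0,0,0,0,0,0.3],[0,0,0,0,0,0,0.3],[0,0,0.015,0,0,0,0.3],[0,0,0.035,0,0,0,0.3],[0,0,0.065,0,0,0,0.3],[0,0,0.095,0,0,0,0.3],[0,0,0.12,0,0,0,0.3],[0,0,0.13,0,0,0,0.3],[0,0,0.13,0,0,0,0.3]]
  ]
}}

```text
time: 17.23
tool_pos: [538.4, -208.2, 193.4]
tcp_rot: [3.141, 0.001, 1.826]
ft_force: [-0.2, -0.1, -1.8]
finger_gap: 43.8
finger_force: 25.0
```

>>> {"op": "arm_command", "data": {
  "targets": [
    [[-0.001,0.02,0,0,0,-1,0.3],[-0.002,0.055,0,0,0,-3,0.3],[-0.004,0.1,0,0,0,-6,0.3],[-0.006,0.145,0,0,0,-9,0.3],[-0.008,0.19,0,0,0,-12,0.3],[-0.01,0.235,0,0,0,-15,0.3],[-0.012,0.28,0,0,0,-18,0.3],[-0.014,0.325,0,0,0,-21,0.3],[-0.016,0.37,0,0,0,-23,0.3],[-0.0175,0.4,0,0,0,-23.7,0.3]]
  ]
}}

```text
time: 18.48
tool_pos: [519.4, 193.8, 191.2]
tcp_rot: [-3.139, 0.001, 1.413]
ft_force: [0.3, 0.3, -1.3]
finger_gap: 43.8
finger_force: 25.0
```

>>> {"op": "arm_command", "data": {
  "targets": [
    [[0,0.018,0,0,0,0,0.3],[0,0.0273,0,0,0,0,0.3],[0,0.0273,0,0,0,0,0.3],[0,0.0273,0,0,0,0,0.3]]
  ]
}}

```text
time: 18.98
tool_pos: [520.8, 218.3, 192.6]
tcp_rot: [-3.141, 0.0, 1.411]
ft_force: [0.2, -0.2, -0.4]
finger_gap: 43.8
finger_force: 25.0
```

>>> {"op": "arm_command", "data": {
  "targets": [
    [[-0.0005,0.001,-0.03,0,0,0,0.3],[-0.0005,0.001,-0.065,0,0,0,0.3],[-0.0005,0.001,-0.1,0,0,0,0.3],[-0.0005,0.001,-0.12,0,0,0,0.3],[-0.0005,0.001,-0.128,0,0,0,0.3],[-0.0005,0.001,-0.1325,0,0,0,0.3],[-0.0005,0.001,-0.1325,0,0,0,0.3],[-0.0005,0.001,-0.1325,0,0,0,0.6],[-0.0005,0.001,-0.1325,0,0,0,0.8],[-0.0005,0.001,-0.1325,0,0,0,1]]
  ]
}}

```text
time: 20.23
tool_pos: [520.4, 220.4, 60.7]
tcp_rot: [3.141, -0.0, 1.412]
ft_force: [-0.7, -0.1, -0.1]
finger_gap: 69.0
finger_force: 0.0
```

>>> {"op": "arm_command", "data": {
  "targets": [
    [[0,0,0,0,0,0,1],[0,0,0,0,0,0,1],[0,0,0,0,0,0,1],[0,0,0.03,0,0,0,1],[0,0,0.07,0,0,0,1],[0,0,0.11,0,0,0,1],[0.001,-0.02,0.13,0,0,2,1],[0.005,-0.065,0.13,0,0,5,1],[0.009,-0.11,0.13,0,0,8,1],[0.013,-0.155,0.13,0,0,11,1]]
  ]
}}

```text
time: 21.48
tool_pos: [533.1, 64.0, 190.4]
tcp_rot: [3.141, 0.0, 1.607]
ft_force: [0.6, 0.4, -0.1]
finger_gap: 92.8
finger_force: 0.0
```

>>> {"op": "arm_command", "data": {
  "targets": [
    [[0.004,-0.045,0,0,0,3,1],[0.008,-0.09,0,0,0,6,1],[0.012,-0.135,0,0,0,9,1],[0.016,-0.18,0,0,0,12,1],[0.02,-0.225,0,0,0,12.7,1],[0.024,-0.27,0,0,0,12.7,1],[0.027,-0.315,0,0,0,12.7,1],[0.0285,-0.34,0,0,0,12.7,1],[0.0285,-0.347,0,0,0,12.7,1],[0.0285,-0.347,0,0,0,12.7,1]]
  ]
}}

```text
time: 22.72
tool_pos: [561.5, -280.9, 190.0]
tcp_rot: [-3.141, -0.001, 1.826]
ft_force: [-0.3, 1.1, 0.2]
finger_gap: 92.9
finger_force: 0.0
```

Run:
```python
from meas import *
s=robot.read_state(); print(s['tool_pos'],s['tcp_rot'])
ds=[grab('top'),grab('scene','s2.png')]
print(EMPTY[38],ztop(EMPTY[38],ds))
for o in fig('owl',EMPTY[38],ds,-3): print(*o)
for o in fig('gnome',FULL[-114],ds): print('gn',*o)
```

```text
[ 561.54126177 -280.91146031  190.0233866 ] [-3.14137801e+00 -1.01299828e-03  1.82603004e+00]
[520.01000656 219.62172466] [np.float64(94.8), np.float64(97.6)]
[520.7 221.3] 116 0.71
[521.2 220.4] 503 0.53
[521.2 220.6] 619 0.61
gn [ 561.3 -282.3] 82 0.39
gn [ 562.7 -282.3] 304 0.82
gn [ 562.4 -282.2] 386 0.78
```

View pics/s2.png

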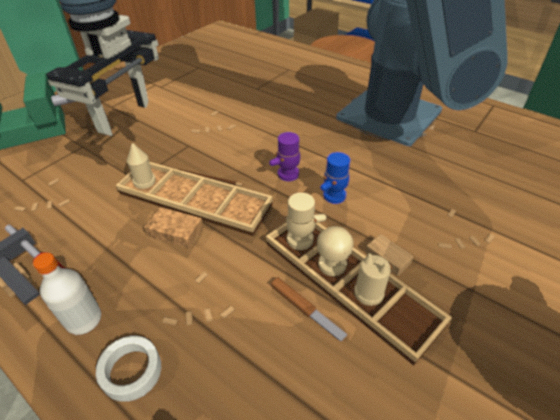

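Head (300,220), toadstool (333,250) and owl (373,278) stand upright in their bays. The gnome (140,165) is left, with the gripper above it.

>>> {"op": "arm_command", "data": {
  "targets": [
    [[0.0007,-0.0013,-0.035,0,0,0,1],[0.0007,-0.0013,-0.07,0,0,0,1],[0.0007,-0.0013,-0.1,0,0,0,1],[0.0007,-0.0013,-0.12,0,0,0,1],[0.0007,-0.0013,-0.13,0,0,0,1],[0.0007,-0.0013,-0.13,0,0,0,1],[0.0007,-0.0013,-0.13,0,0,0,0.6],[0.0007,-0.0013,-0.13,0,0,0,0.3],[0.0007,-0.0013,-0.13,0,0,0,0.3],[0.0007,-0.0013,-0.13,0,0,0,0.3]]
  ]
}}

```text
time: 24.08
tool_pos: [562.4, -283.2, 60.5]
tcp_rot: [3.141, 0.0, 1.826]
ft_force: [0.9, -0.3, 0.4]
finger_gap: 57.5
finger_force: 0.0
```

>>> {"op": "arm_command", "data": {
  "targets": [
    [[0,0,0,0,0,0,0.3],[0,0,0,0,0,0,0.3],[0,0,0,0,0,0,0.3],[0,0,0,0,0,0,0.3]]
  ]
}}

```text
time: 24.58
tool_pos: [562.2, -283.0, 60.0]
tcp_rot: [-3.141, -0.0, 1.826]
ft_force: [0.2, 0.2, -0.8]
finger_gap: 40.0
finger_force: 25.0
```

>>> {"op": "arm_command", "data": {
  "targets": [
    [[0,0,0.015,0,0,0,0.3],[0,0,0.04,0,0,0,0.3],[0,0,0.07,0,0,0,0.3],[0,0,0.1,0,0,0,0.3],[0,0,0.125,0,0,0,0.3],[-0.001,0.02,0.135,0,0,0,0.3],[-0.003,0.05,0.135,0,0,-1,0.3],[-0.005,0.09,0.135,0,0,-3,0.3],[-0.007,0.13,0.135,0,0,-5,0.3],[-0.009,0.17,0.135,0,0,-7,0.3]]
  ]
}}

```text
time: 25.82
tool_pos: [552.3, -110.3, 195.0]
tcp_rot: [-3.141, -0.001, 1.703]
ft_force: [0.3, 0.8, -0.6]
finger_gap: 39.8
finger_force: 25.0
```

>>> {"op": "arm_command", "data": {
  "targets": [
    [[-0.002,0.04,0,0,0,-2,0.3],[-0.004,0.08,0,0,0,-4,0.3],[-0.006,0.12,0,0,0,-6,0.3],[-0.008,0.16,0,0,0,-8,0.3],[-0.01,0.2,0,0,0,-10,0.3],[-0.012,0.24,0,0,0,-12,0.3],[-0.015,0.28,0,0,0,-14,0.3],[-0.017,0.32,0,0,0,-16,0.3],[-0.019,0.36,0,0,0,-16.7,0.3],[-0.021,0.39,0,0,0,-16.7,0.3]]
  ]
}}

```text
time: 27.08
tool_pos: [530.4, 279.4, 194.9]
tcp_rot: [-3.14, 0.0, 1.414]
ft_force: [-0.4, -0.4, -0.8]
finger_gap: 39.7
finger_force: 25.0
```

>>> {"op": "arm_command", "data": {
  "targets": [
    [[0,0.011,0,0,0,0,0.3],[0,0.017,0,0,0,0,0.3],[0,0.017,0,0,0,0,0.3],[0,0.017,0,0,0,0,0.3]]
  ]
}}

```text
time: 27.58
tool_pos: [532.5, 293.0, 195.2]
tcp_rot: [-3.141, 0.0, 1.411]
ft_force: [0.6, 0.0, -0.5]
finger_gap: 39.9
finger_force: 25.0
```

>>> {"op": "arm_command", "data": {
  "targets": [
    [[0,0.0005,-0.03,0,0,0,0.3],[0,0.0005,-0.065,0,0,0,0.3],[0,0.0005,-0.1,0,0,0,0.3],[0,0.0005,-0.123,0,0,0,0.3],[0,0.0005,-0.133,0,0,0,0.3],[0,0.0005,-0.1375,0,0,0,0.3],[0,0.0005,-0.1375,0,0,0,0.3],[0,0.0005,-0.1375,0,0,0,0.6],[0,0.0005,-0.1375,0,0,0,0.8],[0,0.0005,-0.1375,0,0,0,1]]
  ]
}}

```text
time: 28.82
tool_pos: [532.6, 294.6, 58.2]
tcp_rot: [3.141, -0.0, 1.412]
ft_force: [-0.2, -0.0, -0.8]
finger_gap: 65.1
finger_force: 0.0
```

>>> {"op": "arm_command", "data": {
  "targets": [
    [[0,0,0,0,0,0,1],[0,0,0,0,0,0,1],[0,0,0,0,0,0,1],[0,0,0.03,0,0,0,1],[0,0,0.07,0,0,0,1],[0,0,0.11,0,0,0,1],[0,0,0.15,0,0,0,1],[-0.04,0.03,0.17,0,0,0,1],[-0.08,0.06,0.17,0,0,0,1],[-0.12,0.09,0.17,0,0,0,1]]
  ]
}}

```text
time: 30.08
tool_pos: [411.3, 385.1, 228.2]
tcp_rot: [3.141, -0.001, 1.412]
ft_force: [-0.4, -0.7, 0.2]
finger_gap: 92.7
finger_force: 0.0
```

>>> {"op": "arm_command", "data": {
  "targets": [
    [[-0.04,0.03,0,0,0,0,1],[-0.06,0.05,0,0,0,0,1],[-0.06,0.05,0,0,0,0,1]]
  ]
}}

```text
time: 30.45
tool_pos: [350.7, 435.6, 227.8]
tcp_rot: [-3.141, -0.0, 1.416]
ft_force: [-0.2, -0.5, 0.1]
finger_gap: 93.1
finger_force: 0.0
```

Run:
```python
from meas import *
s=robot.read_state(); print(s['tool_pos'],s['ft_force'])
ds=[grab('top'),grab('scene','s3.png')]
for n,k in zip(S,(-114,-38,38,114)):
    print(n,EMPTY[k].round(1),ztop(EMPTY[k],ds)); print('  ',fig(n,EMPTY[k],ds,-3)[-1])
```

```text
[350.72233931 435.57321417 227.83300332] [-0.1703381  -0.51797638  0.11137689]
head [496.   69.5] [np.float64(110.4), np.float64(110.1)]
   (array([496. ,  69.4]), 282, np.float64(0.5))
toadstool [508.  144.6] [np.float64(91.7), np.float64(91.9)]
   (array([508.6, 144.8]), 221, np.float64(0.49))
owl [520.  219.6] [np.float64(94.7), np.float64(97.7)]
   (array([521.1, 220.6]), 619, np.float64(0.6))
gnome [532.  294.7] [np.float64(102.9), np.float64(106.7)]
   (array([534., 296.]), 535, np.float64(0.67))
```

View pics/s3.png

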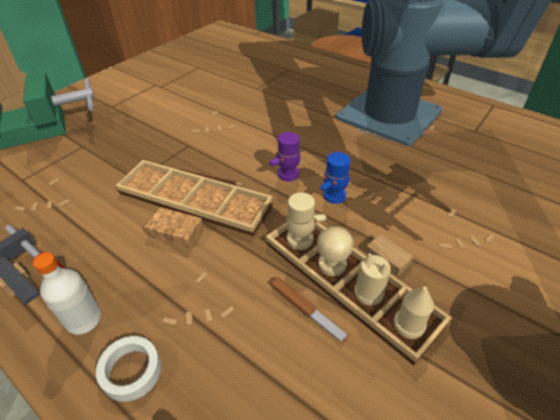

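All four stand upright in the empty rack: head (300,220), toadstool (333,250), owl (373,278) and gnome (415,312). The arm is clear.

```bash
python3 -c "
from plant import robot
print(robot.sign_off())"
```

```text
the job is handed in; nothing more can be done
None
```

The four figures stand upright in the empty rack in reverse order, each measured within about 3 mm of its bay centre, and the job was handed in at about 30 s with none knocked over; the sign-off returned no verdict.

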